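# Fit the tube carousel and bring its snap ring, held spread, to the axle groove

## Task

Put the carousel back on the bench mixer: lower it, cups down, over the stub axle until its hub sits fully down on the shoulder, and let go of it. Then take the snap-ring pliers out of their rest by the handles, squeeze them right up to their stop so that the ring on their tips is spread, slide the spread ring from above over the end of the axle and down to the groove just above the hub. Finish while holding it there - still fully spread, level, centred round the axle in line with the groove and not pressed hard against axle or hub - so that I can check it before it is let into the groove; leave the dropper bottle, the steel mould and the small carton beside the work where they stand.

Things in the scene. Friction and masses are not known exactly. Their poses are not given: they have to be found in the camera images.
- mixer_drive: bench mixer drive, fixed: white housing 104 x 104 x 50 mm high with a knob and a switch on its front, round aluminium neck (58 mm across, up to 72 mm), steel shoulder (47 mm across, 72 to 76 mm) and an upright steel stub axle on top. Origin on the bench under the axle, z up along the axle
- axle_shoulder (a point): centre of the shoulder's top face, on the axle's axis, 76 mm above the bench; the carousel's hub sits on it. z up
- axle_groove (a point): middle of the groove, on the axle's axis, 111.5 mm above the bench. The axle is 30 mm in diameter; the groove (26 mm in diameter) runs from 108 to 115 mm above the bench, its lower edge level with the top of a seated hub
- axle_end (a point): centre of the axle's flat upper end, 121 mm above the bench; the end has a 2 mm chamfer
- carousel: loose tube carousel, 160 g, standing on its cups: white plate 112 mm across, 6 mm thick; eight cups 16 mm deep under its rim (circle of 89 mm); aluminium hub 48 mm across on top, through bore 33 mm. Origin on the axis at the plate's underside (16 mm above the bench at the start), z up; seated, it coincides with axle_shoulder. Grip the hub across, from above
- hub_top (a point): centre of the hub's upper face, on the carousel's axis, 32 mm above the carousel's origin and 26 mm above the top of its plate
- pliers_rest: plain grey pliers rest, fixed: 46 mm wide, 6 mm thick base; front saddle (x +22 mm, 42 mm wide) under the pliers' jaws and rear saddle (x -108 mm, 74 mm wide) under the handles, both 10 mm thick and 45 mm high with end stops up to 54 mm; free room beside and below the handles between them. Origin on the bench under the pliers' pivot, x along the pliers towards the ring, z up
- pliers: loose snap-ring pliers, 250 g, lying flat in the rest. Origin on the pivot axis at the handles' underside (45 mm above the bench at the start), x towards the ring, z up. Two straight black handles, 12 mm high, 7 mm thick, run back from x -20 to -134 mm. Their bent-down tips carry a dark flat snap ring, level, 36 mm across, 3 mm thick; its eyes stay on the tips throughout. Lift them straight up
- grip_point (a point): point midway between the handles where they are gripped across from outside and where the pliers balance: x -44 mm, z +6 mm in the pliers' frame. The outer faces are 33 mm apart there at rest, 20 mm apart and parallel to x at the stop. As the fingers squeeze, the pliers creep about 2 mm forward (+x) through them. A spring opens the handles: 3 N at rest, 9 N at the stop
- ring_bore (a point): point of the pliers at x +82.4 mm, z -9 mm (15 mm below the middle of the handles): centre of the snap ring's bore when the handles are squeezed to the stop (at rest the bore's centre lies 4 mm farther forward)
- squeeze (a joint): how far each handle is squeezed, rad: 0 at rest (ring bore 27 mm, too small for the axle), 0.08 the bore equals the axle's 30 mm, 0.15 at the stop (bore 34 mm, fully spread)
- dropper_bottle: brown dropper bottle with a dark cap, 42 mm across, 95 mm high, origin under its centre; bystander
- mould: small steel embedding mould, 31 x 41 x 9 mm, origin under its centre; bystander
- small_carton: small printed carton, 41 x 64 x 30 mm, origin under its centre; bystander
Mind the look-alikes: they are no part of the job. Leave any yellow look-alike of the carousel alone.

How it is judged (in metres and radians):
On the way, in this order (a step that is already met when the one before it is completed fails the run):
1. the carousel is seated on the axle's shoulder and let go (z of carousel in the frame of axle_shoulder between -0.002 and 0.002 m and horizontal distance between carousel and axle_shoulder below 0.003 m and angle between carousel's own z axis and vertical below 0.04 rad and contact force between the fingers and carousel below 0.1 N), for 0.2 s.
2. the ring is held spread over the end of the axle (value of joint squeeze above 0.12 rad and horizontal distance between ring_bore and axle_end below 0.006 m and z of ring_bore in the frame of axle_end above 0.001 m), for 0.05 s.
At the end, for the whole second after the job is handed in: Carousel on the shoulder (2 mm in height, 3 mm off centre, 0.04 rad level). Pliers held still by the robot (over 2 N), squeeze over 0.12, level within 0.1 rad; ring_bore within 3 mm in height of axle_groove and 4 mm of the axis; under 10 N of pliers on carousel or drive (z of carousel in the frame of axle_shoulder between -0.002 and 0.002 m and horizontal distance between carousel and axle_shoulder below 0.003 m and angle between carousel's own z axis and vertical below 0.04 rad and z of ring_bore in the frame of axle_groove between -0.003 and 0.003 m and horizontal distance between ring_bore and axle_groove below 0.004 m and angle between pliers's own z axis and vertical below 0.1 rad and value of joint squeeze above 0.12 rad and contact force between the fingers and pliers above 2 N and contact force between pliers and carousel below 10 N and contact force between pliers and mixer_drive below 10 N and linear speed of pliers below 0.02 m/s); the arm keeps its last pose, push and grip.
It fails at once if a bystander is moved by more than 20 mm (distance of any of dropper_bottle, mould, small_carton from where it was at the start of the episode above 0.02 m).
It also fails if it takes over 54 s, if anything falls off the work surface, if the arm or the gripper's body presses on something with over 40 N, if the wrist force passes 120 N, or if a joint passes its speed limit or range.

## Robot

A 6-joint arm with a two-finger parallel gripper is mounted at the origin on a cart in front of the work surface, level with it; the furniture and walls round the work are solid. World frame = base frame: x ahead of the robot, y to its left, z up, the work surface at z = 0. Lengths are in mm, angles in rad, forces in N, time in s.
With the tool pointing down it reaches from about 400 to 925 mm from the base axis. Payload 12.5 kg.
Tool frame: the origin (TCP) lies on the front face of the gripper's body, between the roots of the fingers; the fingertips stand 78 mm ahead of it and the grasp point (between the pads) lies 59 mm ahead of it (env.nose_length is the distance from the TCP to the fingertips, in mm); z points along the fingers, y is the line along which they close (so a half turn about z gives the same grasp; the last joint's range is limited). The gripper opens to 95 mm and grips with 3 to 60 N. Pads are 20 mm wide; open, the fingers measure 119 mm over their backs; the gripper's body (75 mm by 180 mm) begins 59 mm behind the grasp point.
Start: joints at [1.166, 0.491, 1.559, -0, 1.092, -0.106], TCP at [183.964, 597.323, 292.261] pointing down, gripper open.
Joint ranges: [-3.1, 3.1], [-0.84, 2.19], [0.05, 2.79], [-1.13, 4.28], [0.06, 2.93], [-2.69, 2.69]. Speed limits (rad/s): [2.22, 2.22, 2.79, 3.14, 3.14, 3.14].

## Interface

Orientations are given as [roll, pitch, yaw] about the fixed x, y, z axes, in that order (R = Rz(yaw) Ry(pitch) Rx(roll)).
In Python, from cell import env gives the robot as it stands.
- The arm moves only by the tool jog_arm, never from a script. Its argument "motion" is a list of rows, each a list of 7 numbers: the turn, a rotation vector about the tool's x, y, z in degrees, then the shift along the tool's x, y, z in mm, then the finger opening in mm, from 0 to 95.1. In form: [[wx, wy, wz, x, y, z, hand], ...]. A call has 1 to 10 rows; each row shifts and turns the commanded pose from where the row before left it, along the tool's axes as they then stand; what a row does not reach is not made up. A row lasts 1/8 s, in which the tool goes at most 62.5 mm and 10.7 degrees, less where a joint would pass 70% of its speed; a pose out of reach is approached as far as the arm can. A call is refused whole if a number of a shift passes 62.5 or a number of a turn 10.7, either way. A call with a gripper value outside its range is refused whole. The fingers move at their own pace and stop on an object; the grip force is fixed at half the most. Time passes only in rows, so rows that do not move let the fingers close. It gives the time, the measured TCP pose, the force, the opening and the grip force at its end, in the units of the state.
- env.state(): the state, without advancing time (a new reading comes with each control period).
- env.read_camera(name): name is "scene" or "side" or "wrist"; returns a dict with "color" (400x640x3 uint8, red, green, blue), "z_map" (400x640 float32, mm along the optical axis (not along the pixel's ray), 0 where there is no reading), "camera_matrix" (3x3 intrinsics, pixels), "k1" (the pictures are not rectified: a ray, as slopes to the right and down, at radius r is drawn at 1 + k1 r^2 times it, then the intrinsics apply), "world_to_cam" (4x4, takes a point from world to camera coordinates). Camera axes: x right, y up, looking along -z (the intrinsics and any distortion apply to the point x, -y, -z); pixel columns grow to the right and rows downward; lengths in mm; the calibration is good to about 2 mm. A picture is of the moment at which its call begins.
- env.job_done(): hands the job in; it is judged then, once.
Trained networks look in the newest picture that a camera, given by its name, has taken for a name from the list of things; names that differ only in an ending like _2 or _b are one class to them, and where a whole thing is asked for, a point or a joint stands for the part that bears it (a point fixed in the world has none). Each returns a list of dicts, best first, with "score" (0 to 1); they miss things now and then, are a little off and sometimes report something else, mostly with a low value. They report only what shows in the picture. A call takes as long as a camera call. They do not tell look-alikes from the thing itself.
- env.recognise(camera, thing): "location" ([column, row] in pixels, amid what is visible of it).
The state is a dict: "t": time; "joints": joint angles; "qvel": joint speeds; "tau": joint torques, N m; "eef_pos": TCP position; "tcp_rot": TCP orientation; "ft_force": force on the tool from outside, world axes, zero at the start; "moment": the same for the moment, N m; "opening": opening from 0.0 (shut) to 1.0 (fully open); "grip_force": force on a finger pad.
Only numpy, scipy, OpenCV 4.12 (cv2) and the standard library are available. Lean on these libraries where they do the work, as an engineer would, in place of code of your own. Each camera call takes 0.05 s, during which the arm holds its last target. There are 200 camera calls.

## Working session

There is one attempt and no reset: what is moved stays moved. The work goes in short steps, Python scripts to look and compute and a tool call to move; the robot and the scene stay as the last step left them, time stands still between calls to the robot, and variables do not carry over. Pictures are saved under pics/ and viewed, at most 10 in all, crops included, and the job is handed in when it is done.

Besides the shell and the picture viewer there is one more tool, called after "Emit:" as name(argument=value, ...) on one line, values as JSON. jog_arm: Moves the arm, as the interface text tells. Its arguments: {"type":"object","properties":{"motion":{"type":"array"}},"required":["motion"]}

```bash
mkdir -p pics; cat > h.py <<'E'
import numpy as np, cv2, pickle
from cell import env
def cam(n):
    c=env.read_camera(n); pickle.dump(c,open(f'{n}.pkl','wb')); return c
def load(n): return pickle.load(open(f'{n}.pkl','rb'))
def cloud(c):
    K=np.array(c['camera_matrix'],float); z=c['z_map'].astype(float); h,w=z.shape
    u,v=np.meshgrid(np.arange(w),np.arange(h))
    p=cv2.undistortPoints(np.stack([u,v],-1).reshape(-1,1,2).astype(np.float64),K,np.array([c['k1'],0,0,0,0.])).reshape(h,w,2)
    P=np.stack([p[...,0]*z,-p[...,1]*z,-z,np.ones_like(z)],-1)
    W=P@np.linalg.inv(np.array(c['world_to_cam'])).T
    W=W[...,:3]; W[z<=0]=np.nan; return W
def proj(c,X):
    X=np.atleast_2d(X).astype(float); q=np.c_[X,np.ones(len(X))]@np.array(c['world_to_cam']).T
    s=np.c_[q[:,0]/-q[:,2],-q[:,1]/-q[:,2]]; r2=(s**2).sum(1,keepdims=True); s=s*(1+c['k1']*r2)
    K=np.array(c['camera_matrix']); return s*[K[0,0],K[1,1]]+[K[0,2],K[1,2]]
def save(n,im): cv2.imwrite(f'pics/{n}.png',im[...,::-1])
E
python3 - <<'E'
from h import *
for n in ['scene','side','wrist']:
    c=cam(n); W=cloud(c); save(n+'0',c['color'])
    print(n,'k1',c['k1'],'campos',np.linalg.inv(np.array(c['world_to_cam']))[:3,3].round())
    for t in ['mixer_drive','carousel','pliers_rest','pliers','ring_bore','dropper_bottle','mould','small_carton']:
        for r in env.recognise(n,t)[:4]:
            u,v=np.round(r['location']).astype(int); print(t,round(r['score'],2),u,v,W[min(v,399),min(u,639)].round())
print(env.state())
E
```

```text
scene k1 -0.04875603446605825 campos [213. 255. 847.]
mixer_drive 0.78 261 309 [480.   9.  73.]
carousel 0.97 307 258 [ 461. -168.   49.]
carousel 0.6 387 150 [ 431. -656.   41.]
pliers_rest 0.7 342 206 [ 470. -398.    4.]
pliers 0.55 344 194 [ 487. -450.   -2.]
ring_bore 0.67 345 192 [ 470. -412.   54.]
dropper_bottle 0.91 279 222 [ 577. -223.   63.]
mould 0.53 321 310 [375. -81.  -0.]
mould 0.44 261 313 [477.  15.  66.]
small_carton 0.58 274 187 [ 676. -350.   29.]
side k1 0.01235843314768491 campos [ 128. -886.  735.]
mixer_drive 0.9 259 152 [480. -31.  54.]
carousel 0.95 391 338 [ 420. -690.   45.]
carousel 0.6 286 188 [ 472. -204.   41.]
pliers_rest 0.69 326 246 [ 465. -408.    2.]
pliers_rest 0.48 320 231 [ 456. -395.   53.]
pliers 0.74 330 229 [ 506. -366.    0.]
pliers 0.66 262 154 [484. -42.  51.]
ring_bore 0.71 327 230 [ 471. -402.   53.]
ring_bore 0.42 381 195 [ 678. -366.   30.]
dropper_bottle 0.76 326 181 [ 572. -253.   53.]
mould 0.7 237 188 [374. -84.   1.]
small_carton 0.75 382 198 [ 672. -377.   31.]
wrist k1 -0.022337052084061438 campos [107. 620. 384.]
{'t': 1.35, 'joints': array([ 1.16639118e+00,  4.90896581e-01,  1.55887635e+00, -3.81212446e-05,
        1.09170999e+00, -1.05594684e-01]), 'qvel': array([-2.20521240e-03,  1.72036624e-03, -6.86467065e-05, -1.26397253e-04,
       -1.26875055e-05, -1.12949070e-03]), 'tau': array([-9.85544830e-04, -6.12469053e+01, -2.58428335e+01,  6.93048723e-02,
        4.45817050e-02,  9.05196003e-06]), 'eef_pos': array([183.97799598, 597.32626441, 292.27122392]), 'tcp_rot': array([3.14148710e+00, 4.52085601e-05, 2.84279976e+00]), 'ft_force': array([-0.34726913,  0.90055105, -0.50232962]), 'moment': array([0.01488129, 0.03345998, 0.00036717]), 'grip_force': 0.0, 'opening': 0.9990951202916276}
```

```bash
python3 - <<'E'
from h import *
a=load('scene')['color'][120:350,220:430]; b=load('side')['color'][120:370,190:440]
a=cv2.resize(a,(400,438),interpolation=cv2.INTER_CUBIC); b=cv2.resize(b,(400,400),interpolation=cv2.INTER_CUBIC)
im=np.zeros((438,800,3),np.uint8); im[:,:400]=a; im[:400,400:]=b; save('both',im)
c=load('scene');d=load('side')
for n,c in(('scene',c),('side',d)):
    W=cloud(c); 
    for nm,(x,y,R,z0,z1) in dict(axle=(480,0,80,112,130),neck=(480,0,80,60,80),hub=(461,-190,75,36,60),yel=(420,-680,80,30,60),pl=(470,-400,140,40,75)).items():
        m=(np.hypot(W[...,0]-x,W[...,1]-y)<R)&(W[...,2]>z0)&(W[...,2]<z1); P=W[m]
        if len(P)<3: print(n,nm,len(P));continue
        print(n,nm,len(P),'mean',P.mean(0).round(1),'min',P.min(0).round(),'max',P.max(0).round(),'rgb',c['color'][m].mean(0).round())
        if nm=='pl':
            w,v=np.linalg.eigh(np.cov(P[:,:2].T)); print(v[:,1],w)
E
```

```text
scene axle 147 mean [497.4  -2.1 119.5] min [484. -17. 113.] max [513.  12. 123.] rgb [161. 161. 165.]
scene neck 309 mean [491.    4.2  71.9] min [470. -31.  60.] max [526.  25.  80.] rgb [163. 163. 165.]
scene hub 184 mean [ 473.6 -180.8   45. ] min [ 451. -206.   36.] max [ 499. -159.   50.] rgb [172. 171. 171.]
scene yel 129 mean [ 438.  -670.3   40.5] min [ 415. -697.   30.] max [ 460. -649.   50.] rgb [165. 149.  50.]
scene pl 558 mean [ 459.  -403.    51.9] min [ 365. -450.   40.] max [ 572. -372.   62.] rgb [121. 120. 120.]
[-0.98858042 -0.15069423] [ 282.76699347 3426.84532658]
side axle 60 mean [497.6  -9.4 119.3] min [485. -21. 112.] max [512.   7. 122.] rgb [128. 129. 137.]
side neck 158 mean [493.1 -18.5  71.3] min [471. -36.  60.] max [526.  14.  79.] rgb [115. 116. 121.]
side hub 159 mean [ 474.3 -186.7   44.2] min [ 452. -208.   36.] max [ 498. -162.   51.] rgb [120. 120. 124.]
side yel 394 mean [ 436.2 -677.9   43.8] min [ 414. -700.   30.] max [ 461. -653.   52.] rgb [150. 137.  41.]
side pl 747 mean [ 455.4 -407.9   51.9] min [ 365. -454.   40.] max [ 575. -375.   61.] rgb [57. 57. 60.]
[-0.98780129 -0.15571968] [ 303.45712491 3523.12359184]
```

View pics/both.png

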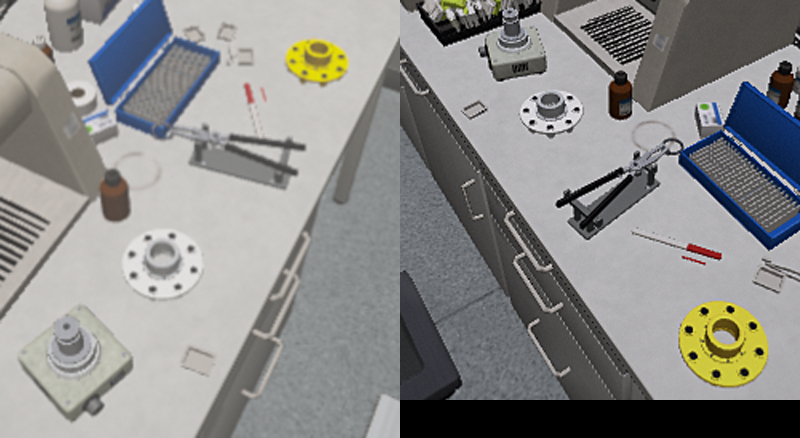

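Seen: the white carousel at scene (307,258) fits (white plate, aluminium hub); the yellow one at (387,150) is the look-alike and the crop shows it plainly. The mixer is at (261,309), the pliers lie near (345,194) with the ring pointing +x, and there is a beige machine and a blue box beyond.

```bash
python3 - <<'E'
from h import *
W=np.concatenate([cloud(load(n)).reshape(-1,3) for n in('scene','side')])
P=W[(W[:,2]>130)&(W[:,0]<900)&(W[:,0]>200)&(abs(W[:,1])<800)]
for y in range(-800,800,100):
    q=P[(P[:,1]>=y)&(P[:,1]<y+100)]
    if len(q)>5: print(y,len(q),'xmin',q[:,0].min().round(),'zmax',q[:,2].max().round())
R=env.state()['tcp_rot'];print(R)
# fits for hub and axle circle
from scipy.optimize import least_squares
for n in('scene','side'):
    W=cloud(load(n))
    for nm,x,y,z,zr in(('hub',475,-183,24,48),('axle',499,-3,15,121)):
        m=(np.hypot(W[...,0]-x,W[...,1]-y)<z+6)&(abs(W[...,2]-zr)<3);P=W[m][:,:2]
        (c,r)=cv2.minEnclosingCircle(P.astype(np.float32)); print(n,nm,len(P),np.round(c,1),round(r,1))
E
```

```text
-600 222 xmin 850.0 zmax 152.0
-300 6596 xmin 651.0 zmax 247.0
-200 5111 xmin 689.0 zmax 279.0
-100 5165 xmin 688.0 zmax 257.0
0 6797 xmin 653.0 zmax 247.0
100 4887 xmin 654.0 zmax 342.0
200 3197 xmin 702.0 zmax 350.0
300 2700 xmin 692.0 zmax 349.0
400 443 xmin 694.0 zmax 331.0
500 325 xmin 200.0 zmax 370.0
600 493 xmin 200.0 zmax 353.0
700 19 xmin 713.0 zmax 177.0
[3.14148710e+00 4.52085601e-05 2.84279976e+00]
scene hub 112 [ 474.7 -182.3] 23.8
scene axle 127 [498.3  -3. ] 14.8
side hub 87 [ 475.2 -184.7] 23.9
side axle 46 [498.6  -6.8] 14.5
```

Emit:
jog_arm(motion=[[0,0,0,-40,-40,0,95],[0,0,0,-40,-40,0,95],[0,0,0,-30,-52,0,95],[0,0,0,-20,-58,0,95],[0,0,0,0,-60,0,95],[0,0,0,0,-60,0,95]])

```text
t: 2.1
eef_pos: [216.3, 261.1, 292.2]
tcp_rot: [3.141, 0.0, 2.843]
ft_force: [0.8, -0.2, -0.2]
opening: 1.001
grip_force: 0.0
```

Emit:
jog_arm(motion=[[0,0,0,-58,-20,0,95],[0,0,0,-58,-20,0,95],[0,0,0,-58,-20,0,95],[0,0,0,-58,-20,0,95],[0,0,0,-29,-54,0,95],[0,0,0,-29,-54,0,95],[0,0,0,-29,-54,0,95],[0,0,0,-29,-54,0,95],[0,0,0,-30,-52,20,95],[0,0,0,0,0,40,95]])

```text
t: 3.35
eef_pos: [476.6, -184.1, 232.5]
tcp_rot: [-3.141, 0.004, 2.839]
ft_force: [0.2, -0.7, -2.0]
opening: 0.999
grip_force: 0.0
```

```bash
python3 - <<'E'
from h import *
env.read_camera('wrist') if 0 else None
c=cam('wrist'); W=cloud(c); save('wrist1',c['color']); s=env.state(); print(s['t'],s['eef_pos'],s['tcp_rot'])
T=np.linalg.inv(np.array(c['world_to_cam'])); print(T.round(3))
m=(np.hypot(W[...,0]-475,W[...,1]+183)<32)&(abs(W[...,2]-48)<4);P=W[m]
print(len(P))
if len(P)>5: print(P.mean(0),cv2.minEnclosingCircle(P[:,:2].astype(np.float32)))
E
```

```text
3.4 [ 474.36915709 -181.67987619  227.38985602] [ 3.14060244 -0.00458474  2.83954697]
[[ 2.98000e-01 -9.14000e-01 -2.74000e-01  3.98897e+02]
 [ 9.54000e-01  2.86000e-01  8.50000e-02 -1.60989e+02]
 [ 1.00000e-03 -2.87000e-01  9.58000e-01  3.24154e+02]
 [ 0.00000e+00  0.00000e+00  0.00000e+00  1.00000e+00]]
1106
[ 474.42213144 -183.58257378   47.186109  ] ((475.4639892578125, -183.72756958007812), 23.880861282348633)
```

View pics/wrist1.png

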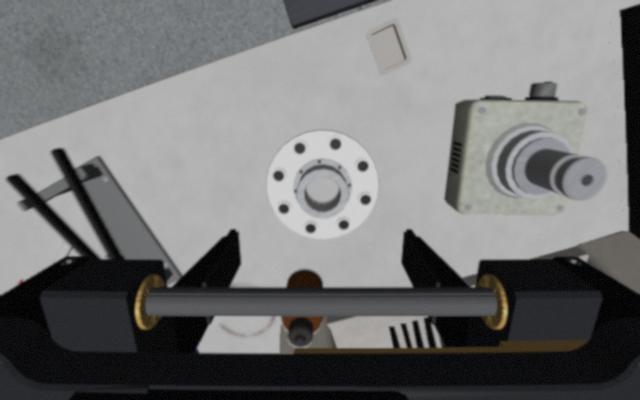

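The wrist view shows the white carousel at (322,185), mixer axle end at (587,178), and pliers at the left; the bottle is at (303,310) under the gripper's far side, clear of the fingers.

Emit:
jog_arm(motion=[[0,0,0,-1.5,-1.5,40,95],[0,0,0,0,0,40,95],[0,0,0,0,0,30,95],[0,0,0,0,0,0,95]])

```text
t: 3.9
eef_pos: [476.2, -181.6, 121.6]
tcp_rot: [3.141, -0.003, 2.843]
ft_force: [-0.5, -0.1, -0.4]
opening: 0.998
grip_force: 0.0
```

Emit:
jog_arm(motion=[[0,0,0,0,-2,12,95],[0,0,0,0,0,6.5,95],[0,0,0,0,0,0,70],[0,0,0,0,0,0,40],[0,0,0,0,0,0,40],[0,0,0,0,0,0,40],[0,0,0,0,0,0,40]])

```text
t: 4.78
eef_pos: [476.0, -184.1, 104.0]
tcp_rot: [3.142, 0.0, 2.843]
ft_force: [1.4, 2.4, 1.4]
opening: 0.53
grip_force: 1.1
```

Emit:
jog_arm(motion=[[0,0,0,0,0,0,40],[0,0,0,0,0,0,40],[0,0,0,0,0,-10,40],[0,0,0,0,0,-30,40],[0,0,0,0,0,-45,40],[0,0,0,0,0,-45,40],[0,0,0,0,0,-10,40],[0,0,0,0,0,0,40],[0,0,0,0,0,0,40]])

```text
t: 5.9
eef_pos: [475.6, -183.9, 242.6]
tcp_rot: [3.141, -0.002, 2.843]
ft_force: [-0.4, -0.0, -2.2]
opening: 0.501
grip_force: 30.0
```

```bash
python3 - <<'E'
from h import *
c=cam('wrist'); W=cloud(c); save('wrist2',c['color']); s=env.state(); print(s['t'],s['eef_pos'],s['tcp_rot'],s['opening']*95)
for nm,x,y,r,z in(('axle',498,-4,20,121),('neck',498,-4,30,74),('hub',s['eef_pos'][0],s['eef_pos'][1],30,s['eef_pos'][2]-56)):
    m=(np.hypot(W[...,0]-x,W[...,1]-y)<r)&(abs(W[...,2]-z)<3);P=W[m]
    print(nm,len(P))
    if len(P)>5: print(P.mean(0),cv2.minEnclosingCircle(P[:,:2].astype(np.float32)))
E
```

```text
5.95 [ 475.64344137 -183.94734621  242.531955  ] [ 3.14099277e+00 -2.52955799e-03  2.84275501e+00] 47.26671700543821
axle 1391
[497.27153785  -6.63259214 120.55685699] ((497.9517822265625, -5.662773609161377), 15.566251754760742)
neck 1681
[492.86022327 -12.91030683  74.17215475] ((498.0205078125, -5.694723606109619), 28.237308502197266)
hub 2605
[ 467.90001442 -182.41890756  185.83754998] ((471.47003173828125, -182.60618591308594), 28.42987823486328)
```

View pics/wrist2.png

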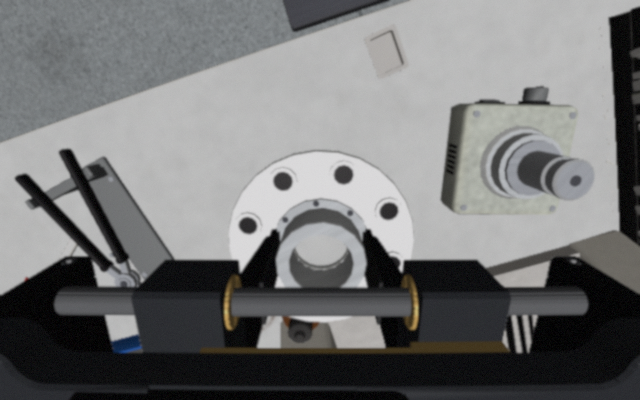

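The carousel hangs level in the fingers, hub bore at (322,255); axle end at (575,180).

Emit:
jog_arm(motion=[[0,0,0,5,30,0,40],[0,0,0,8,45,0,40],[0,0,0,8,45,0,40],[0,0,0,7,40,0,40],[0,0,0,3,17.5,0,40],[0,0,0,0,0,0,40],[0,0,0,0,0,0,40]])

```text
t: 6.82
eef_pos: [498.6, -6.3, 243.6]
tcp_rot: [-3.141, -0.001, 2.842]
ft_force: [-0.1, -0.2, -1.0]
opening: 0.504
grip_force: 30.0
```

```bash
python3 - <<'E'
from h import *
c=cam('wrist'); W=cloud(c); s=env.state(); print(s['t'],s['eef_pos'],s['tcp_rot'],s['opening']*95)
e=s['eef_pos']; zh=e[2]-56
im=c['color'].copy()
for z,r,X,col in((zh,24,e,(255,0,0)),(zh,16.5,e,(255,0,0)),(121,13,(498,-5),(0,255,0)),(121,15,(498,-5),(0,0,255))):
    t=np.linspace(0,2*np.pi,90); q=proj(c,np.c_[X[0]+r*np.cos(t),X[1]+r*np.sin(t),z+0*t])
    cv2.polylines(im,[np.round(q*16).astype(np.int32)],True,col,1,cv2.LINE_AA,4)
a=cv2.resize(im[130:330,200:440],None,fx=2.5,fy=2.5); raw=cv2.resize(c['color'][170:310,250:390],(200,200))
save('w3',a)
for z,nm in((zh,'hub'),(121,'ax'),(e[2]-82,'plate')):
    m=(np.hypot(W[...,0]-e[0],W[...,1]-e[1])<(60 if nm=='plate' else 30))&(abs(W[...,2]-z)<2.5);P=W[m];print(nm,len(P),P.mean(0) if len(P) else'',cv2.minEnclosingCircle(P[:,:2].astype(np.float32)) if len(P) else '')
E
```

```text
6.875 [498.61208726  -6.37016431 243.73264105] [-3.14149520e+00 -3.17633843e-04  2.84176975e+00] 47.45813759660606
hub 2482 [490.83433948  -4.7978492  186.95475265] ((494.6304626464844, -5.158407688140869), 28.51342010498047)
ax 53 [510.26499461  -9.62168719 120.14165901] ((510.36859130859375, -9.818634033203125), 6.620650768280029)
plate 12523 [ 4.75221837e+02 -1.34363804e-01  1.61444410e+02] ((497.2901306152344, -6.956879615783691), 55.82501983642578)
```

View pics/w3.png

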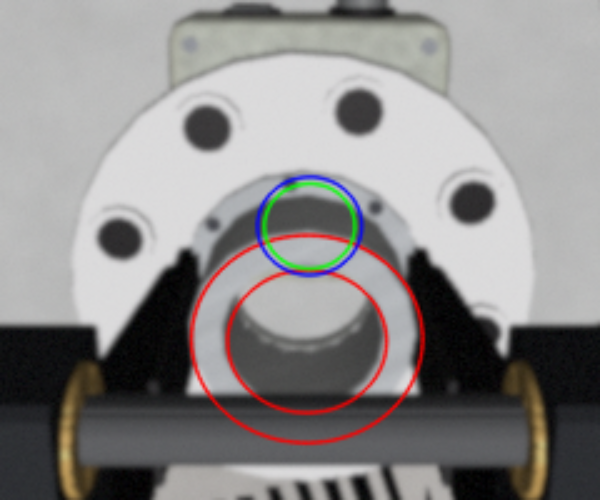

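Picture: the hub ring sits where predicted around the TCP (centre near (307,340) of the crop); bore not yet over the axle visually because of tilt, but geometry agrees within 1 mm.

Emit:
jog_arm(motion=[[0,0,0,0,0.8,15,40],[0,0,0,0,0,12,40],[0,0,0,0,0,6,40],[0,0,0,0,0,5,40],[0,0,0,0,0,0,40]])

```text
t: 7.5
eef_pos: [498.8, -4.6, 205.7]
tcp_rot: [3.142, -0.001, 2.843]
ft_force: [0.3, -0.4, -1.9]
opening: 0.497
grip_force: 30.0
```

Emit:
jog_arm(motion=[[0,0,0,0,0,5,40],[0,0,0,0,0,6,40],[0,0,0,0,0,6,40],[0,0,0,0,0,0,40]])

```text
t: 8.0
eef_pos: [498.7, -4.6, 188.4]
tcp_rot: [-3.142, -0.001, 2.843]
ft_force: [-0.4, -1.2, -1.7]
opening: 0.503
grip_force: 30.0
```

Emit:
jog_arm(motion=[[0,0,0,0,0,7,40],[0,0,0,0,0,7,40],[0,0,0,0,0,6,40],[0,0,0,0,0,2,40],[0,0,0,0,0,0,40]])

```text
t: 8.62
eef_pos: [498.9, -4.6, 166.8]
tcp_rot: [3.142, -0.0, 2.843]
ft_force: [-0.2, -0.6, -1.7]
opening: 0.5
grip_force: 30.0
```

Emit:
jog_arm(motion=[[0,0,0,0,0,1,40],[0,0,0,0,0,1,40],[0,0,0,0,0,0.7,40],[0,0,0,0,0,0,40]])

```text
t: 9.12
eef_pos: [498.9, -4.6, 164.3]
tcp_rot: [3.142, 0.0, 2.843]
ft_force: [-0.7, -0.1, -2.5]
opening: 0.505
grip_force: 30.0
```

Another small step until contact shows, then release.

Emit:
jog_arm(motion=[[0,0,0,0,0,0.5,40],[0,0,0,0,0,0.5,40],[0,0,0,0,0,0,40]])

```text
t: 9.5
eef_pos: [498.9, -4.6, 164.0]
tcp_rot: [3.141, 0.001, 2.843]
ft_force: [-2.0, -0.0, 9.0]
opening: 0.502
grip_force: 30.0
```

Emit:
jog_arm(motion=[[0,0,0,0,0,-0.5,60],[0,0,0,0,0,0,80],[0,0,0,0,0,0,95],[0,0,0,0,0,0,95],[0,0,0,0,0,0,95],[0,0,0,0,0,-20,95],[0,0,0,0,0,-50,95],[0,0,0,0,0,-50,95],[0,0,0,0,0,0,95],[0,0,0,0,0,0,95]])

```text
t: 10.75
eef_pos: [498.5, -4.5, 283.2]
tcp_rot: [3.142, -0.0, 2.843]
ft_force: [-0.2, 0.4, -1.0]
opening: 1.0
grip_force: 0.0
```

```bash
python3 - <<'E'
from h import *
s=env.state(); print(s['t'],s['eef_pos'],s['ft_force'])
c=cam('wrist'); W=cloud(c)
for nm,x,y,r,z in(('axle',498,-5,20,121),('hub',498,-5,30,108),('plate',498,-5,65,82)):
    m=(np.hypot(W[...,0]-x,W[...,1]-y)<r)&(abs(W[...,2]-z)<3);P=W[m]
    if len(P)>5: print(nm,len(P),P.mean(0),cv2.minEnclosingCircle(P[:,:2].astype(np.float32)), np.linalg.lstsq(np.c_[P[:,:2]-P[:,:2].mean(0),np.ones(len(P))],P[:,2],rcond=None)[0])
# pliers from scene & side (initial)
for n in('scene','side'):
    c=load(n);W=cloud(c);col=c['color'].astype(int)
    m=(np.hypot(W[...,0]-465,W[...,1]+405)<150)&(W[...,2]>48)&(W[...,2]<75)&(col.max(-1)<70)
    P=W[m];print(n,len(P))
    np.save(n+'_pl.npy',P)
    for x0 in range(360,600,15):
        q=P[(P[:,0]>=x0)&(P[:,0]<x0+15)]
        if len(q)>2:print(x0,len(q),np.percentile(q[:,1],[2,50,98]).round(),q[:,2].mean().round(1))
E
```

```text
10.75 [498.52950702  -4.54465385 283.24037257] [-0.17274212  0.3799671  -1.03523656]
axle 926 [497.81612992  -4.98958934 120.36331643] ((498.24896240234375, -5.086872100830078), 15.071929931640625) [ 1.15512739e-02 -1.47062371e-03  1.20363316e+02]
hub 1087 [494.32328342  -4.47034632 107.3279754 ] ((497.697265625, -5.3439178466796875), 23.735509872436523) [ 5.78497551e-03 -6.18259818e-04  1.07327975e+02]
plate 7736 [493.42889416  -3.99657301  81.88255925] ((498.05450439453125, -5.373151779174805), 55.973575592041016) [-4.74767696e-04  1.72230876e-03  8.18825592e+01]
scene 0
side 383
360 20 [-448. -397. -393.] 53.7
375 55 [-449. -398. -382.] 54.5
390 52 [-453. -436. -383.] 54.1
405 44 [-441. -398. -392.] 54.4
420 45 [-435. -427. -392.] 54.5
435 39 [-429. -397. -392.] 54.4
450 42 [-425. -407. -392.] 54.3
465 38 [-421. -399. -391.] 54.7
480 18 [-416. -411. -393.] 53.7
495 6 [-409. -404. -397.] 55.7
510 13 [-418. -404. -378.] 51.2
525 8 [-418. -405. -379.] 50.6
```

Emit:
jog_arm(motion=[[0,0,0,-10.5,-57.3,0,95],[0,0,0,-10.5,-57.3,0,95],[0,0,0,-10.5,-57.3,0,95],[0,0,0,-10.5,-57.3,0,95],[0,0,0,-10.5,-57.3,0,95],[0,0,0,-10.5,-57.3,0,95],[0,0,0,-10.5,-57.3,0,95],[0,0,10.6,0,0,0,95],[0,0,10.6,0,0,0,95],[0,0,10.6,0,0,0,95]])

```text
t: 12.05
eef_pos: [450.7, -409.6, 281.7]
tcp_rot: [3.142, -0.003, 2.281]
ft_force: [-0.1, 0.2, 0.2]
opening: 0.998
grip_force: 0.0
```

Emit:
jog_arm(motion=[[0,0,10.6,0,0,0,95],[0,0,10.6,0,0,0,95],[0,0,10.6,0,0,0,95],[0,0,10.6,0,0,0,95],[0,0,10.6,0,0,0,95],[0,0,10.6,0,0,0,95],[0,0,10.6,0,0,0,95],[0,0,10.6,0,0,0,95],[0,0,10.6,0,0,0,95],[0,0,10.6,0,0,0,95]])

```text
t: 13.3
eef_pos: [450.8, -409.4, 281.8]
tcp_rot: [-3.139, 0.001, 0.432]
ft_force: [0.6, 0.5, -0.1]
opening: 0.996
grip_force: 0.0
```

Emit:
jog_arm(motion=[[0,0,10.6,0,0,0,95],[0,0,5.7,0,0,0,95],[0,0,0,0,0,0,95],[0,0,0,0,0,0,95]])

```text
t: 13.8
eef_pos: [451.0, -409.5, 282.8]
tcp_rot: [-3.14, 0.001, 0.155]
ft_force: [-0.2, -0.6, -0.2]
opening: 1.0
grip_force: 0.0
```

```bash
python3 - <<'E'
from h import *
s=env.state(); print(s['t'],s['eef_pos'],s['tcp_rot'])
c=cam('wrist'); W=cloud(c); save('w4',c['color']);g=c['color'].astype(int)
m=(np.hypot(W[...,0]-465,W[...,1]+405)<150)&(W[...,2]>50)&(W[...,2]<75)
P=W[m]; np.save('wr_pl.npy',P)
for x0 in range(350,600,10):
    q=P[(P[:,0]>=x0)&(P[:,0]<x0+10)]
    if len(q)<3: continue
    y=np.sort(q[:,1]); k=np.where(np.diff(y)>4)[0]; seg=np.split(y,k+1)
    print(x0+5,[(round(a[0]),round(a[-1]),len(a)) for a in seg if len(a)>2],q[:,2].mean().round(1))
E
```

```text
13.8 [ 450.95417302 -409.51473167  282.8170579 ] [-3.14026929e+00  7.47681276e-04  1.55465032e-01]
365 [(-397, -390, 21)] 55.5
375 [(-448, -441, 31), (-397, -390, 55)] 55.8
385 [(-448, -438, 57), (-397, -390, 53), (-383, -378, 19)] 55.3
395 [(-453, -449, 10), (-444, -435, 55), (-397, -390, 57), (-383, -378, 23)] 55.2
405 [(-453, -448, 32), (-441, -432, 60), (-396, -390, 54)] 55.2
415 [(-438, -429, 59), (-396, -390, 56)] 55.8
425 [(-434, -425, 61), (-396, -389, 64)] 55.8
435 [(-431, -422, 65), (-396, -389, 59)] 55.7
445 [(-428, -419, 62), (-396, -389, 62)] 55.9
455 [(-425, -416, 66), (-396, -389, 64)] 55.8
465 [(-422, -412, 68), (-396, -389, 71)] 55.8
475 [(-418, -408, 69), (-402, -389, 95)] 55.5
485 [(-415, -404, 85), (-398, -389, 74)] 54.9
495 [(-411, -389, 176)] 55.9
505 [(-409, -389, 203)] 57.2
515 [(-404, -388, 164), (-379, -374, 18)] 53.1
525 [(-417, -411, 42), (-404, -384, 195), (-378, -374, 30)] 52.6
535 [(-416, -412, 12), (-404, -382, 191)] 52.2
545 [(-404, -396, 51), (-388, -383, 45)] 51.0
555 [(-399, -393, 49), (-387, -382, 47)] 51.1
565 [(-397, -391, 47), (-386, -381, 46)] 51.0
575 [(-395, -391, 16), (-385, -380, 10)] 50.8
```

View pics/w4.png

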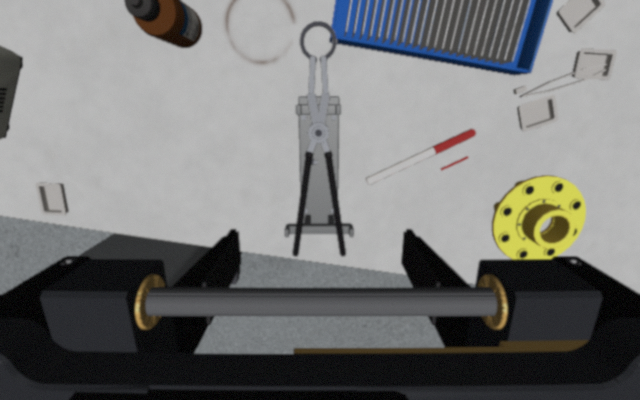

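The view shows the pliers along the tool's x: ring at (318,40) close to the blue box, pivot at (318,132), handles ending at (296,252)/(343,252), clear space round the handles.

```bash
python3 - <<'E'
from h import *
c=load('wrist'); W=cloud(c); g=c['color'].astype(int)
# ring: dark pixels near predicted
m=(np.hypot(W[...,0]-590,W[...,1]+384)<26)&(W[...,2]>25)&(W[...,2]<45)&(g.max(-1)<110)
P=W[m];print('ring',len(P),P.mean(0).round(1),cv2.minEnclosingCircle(P[:,:2].astype(np.float32)))
v,u=np.where(m);print('px',u.mean(),v.mean(),(u.min(),u.max(),v.min(),v.max()))
S=np.load('wr_pl.npy')
for nm,x,y in(('fl',520,-376),('fr',527,-414),('rl',389,-380),('rr',401,-451)):
    q=S[(abs(S[:,0]-x)<14)&(abs(S[:,1]-y)<4)&(abs(S[:,2]-54)<3)]
    print(nm,len(q),q.min(0).round(1),q.max(0).round(1),((q.min(0)+q.max(0))/2).round(1))
for y0,nm in((0,'L'),(1,'R')):
    pts=[]
    for x0 in range(400,470,5):
        q=S[(abs(S[:,0]-x0)<2.5)]; q=q[(q[:,1]>-400)] if nm=='L' else q[(q[:,1]<-405)&(q[:,1]>-446)]
        if len(q)>5: pts.append((x0,np.median(q[:,1])))
    p=np.array(pts);print(nm,np.polyfit(p[:,0]-460,p[:,1],1))
E
```

```text
ring 316 [ 591.4 -386.1   36.7] ((587.7326049804688, -389.2781066894531), 21.096315383911133)
px 319.3892405063291 36.83227848101266 (np.int64(301), np.int64(343), np.int64(22), np.int64(57))
fl 48 [ 516.6 -378.6   51.4] [ 525.6 -373.6   55.6] [ 521.1 -376.1   53.5]
fr 51 [ 522.7 -417.1   51.1] [ 532.3 -412.    54.8] [ 527.5 -414.6   53. ]
rl 42 [ 385.6 -383.2   51. ] [ 395.5 -377.8   55.3] [ 390.6 -380.5   53.1]
rr 41 [ 397.3 -453.3   51. ] [ 406.5 -447.8   55.2] [ 401.9 -450.5   53.1]
L [ 3.99661749e-03 -3.92722589e+02]
R [ 3.20977389e-01 -4.18549393e+02]
```

Emit:
jog_arm(motion=[[0,0,0,8.6,-2.6,40,95],[0,0,0,0,0,45,95],[0,0,0,0,0,45,80],[0,0,0,0,0,30,70],[0,0,0,0,0,10,60],[0,0,0,0,0,2,60],[0,0,0,0,0,0,60]])

```text
t: 14.72
eef_pos: [459.5, -406.0, 112.8]
tcp_rot: [3.14, -0.001, 0.154]
ft_force: [-0.7, 0.2, 0.4]
opening: 0.634
grip_force: 0.0
```

Emit:
jog_arm(motion=[[0,0,0,0,0,1.5,50],[0,0,0,0,0,0,40],[0,0,0,0,0,0,30],[0,0,0,0,0,0,10],[0,0,0,0,0,0,10],[0,0,0,0,0,0,10],[0,0,0,0,0,0,10],[0,0,0,0,0,0,10]])

```text
t: 15.72
eef_pos: [459.3, -405.7, 110.5]
tcp_rot: [3.141, -0.0, 0.153]
ft_force: [-0.1, 0.3, 5.4]
opening: 0.198
grip_force: 30.0
```

Emit:
jog_arm(motion=[[0,0,0,0,0,-3,10],[0,0,0,0,0,-8,10],[0,0,0,0,0,-20,10],[0,0,0,0,0,-30,10],[0,0,0,0,0,-30,10],[0,0,0,0,0,-30,10],[0,0,0,0,0,-15,10],[0,0,0,0,0,0,10]])

```text
t: 16.73
eef_pos: [459.2, -405.7, 246.8]
tcp_rot: [3.141, -0.001, 0.153]
ft_force: [0.6, -0.6, -2.6]
opening: 0.192
grip_force: 30.0
```

```bash
python3 - <<'E'
from h import *
s=env.state(); print(s['t'],s['eef_pos'],s['tcp_rot'],s['ft_force'],s['moment'],s['opening']*95.1)
c=cam('wrist'); W=cloud(c); save('w5',c['color']);g=c['color'].astype(int)
e=s['eef_pos'];yaw=s['tcp_rot'][2];L=W-e; X=L[...,0]*np.cos(yaw)+L[...,1]*np.sin(yaw);Y=L[...,0]*np.sin(yaw)-L[...,1]*np.cos(yaw);Z=L[...,2]
m=(X>-100)&(X<170)&(abs(Y)<35)&(Z<-45)&(Z>-90)
for x in range(-60,160,10):
    k=m&(abs(X-x)<5)
    if k.sum()>3: print(x,k.sum(),'y',Y[k].min().round(1),Y[k].max().round(1),'z',np.percentile(Z[k],[5,50,95]).round(1))
k=m&(X>103)&(g.max(-1)<110)&(Z<-62); 
if k.sum()>5: print('ring',k.sum(),X[k].min(),X[k].max(),Y[k].min(),Y[k].max(),np.median(Z[k]))
E
```

```text
16.725 [ 459.1760021  -405.68766918  246.80579492] [ 3.14061976e+00 -7.12917423e-04  1.53335527e-01] [ 0.6141735  -0.62103503 -2.63624427] [0.00126021 0.15708962 0.03402517] 18.289849947578592
-50 246 y -8.4 9.8 z [-57.  -54.8 -53.7]
-40 385 y -8.2 9.8 z [-57.1 -54.7 -53.6]
-30 183 y -8.6 9.6 z [-56.8 -54.6 -53.6]
-10 394 y -8.8 9.9 z [-57.8 -54.7 -53.3]
0 507 y -8.7 9.8 z [-56.7 -54.5 -49. ]
10 1167 y -17.4 18.6 z [-70.8 -54.7 -46.6]
20 662 y -9.8 10.6 z [-58.7 -54.6 -53.2]
30 596 y -9.0 9.9 z [-57.7 -56.3 -54.8]
40 643 y -9.7 10.2 z [-56.3 -53.9 -52.2]
50 878 y -9.6 10.3 z [-57.  -53.7 -51.9]
60 872 y -11.5 12.2 z [-59.8 -58.2 -55. ]
70 912 y -14.9 15.6 z [-59.9 -58.3 -57.1]
80 816 y -16.2 16.9 z [-60.8 -58.7 -57.2]
90 601 y -16.5 16.7 z [-61.8 -59.9 -58.7]
100 634 y -17.5 17.7 z [-61.6 -59.9 -58.7]
110 665 y -18.1 18.6 z [-73.  -60.  -58.6]
120 342 y -21.5 22.1 z [-74.9 -73.6 -61.6]
130 49 y -21.5 22.0 z [-75.  -73.7 -72.5]
ring 362 105.4695131932947 126.395430944609 -21.532145124567624 21.619184033787555 -73.60978656714781
```

View pics/w5.png

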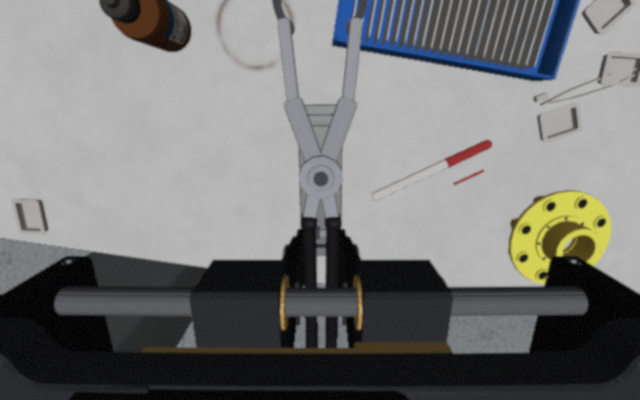

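Pliers are held squeezed, level, pivot screw at (320,178), jaws spread; the ring itself is cut off at the top edge.

```bash
python3 - <<'E'
from h import *
s=env.state(); c=load('wrist'); W=cloud(c)
e=s['eef_pos'];yaw=s['tcp_rot'][2]
def loc(p): L=p-e; return np.array([L[...,0]*np.cos(yaw)+L[...,1]*np.sin(yaw),L[...,0]*np.sin(yaw)-L[...,1]*np.cos(yaw),L[...,2]])
g=cv2.cvtColor(c['color'],cv2.COLOR_RGB2GRAY)[160:197,300:341]
ci=cv2.HoughCircles(cv2.resize(g,None,fx=4,fy=4,interpolation=cv2.INTER_CUBIC),cv2.HOUGH_GRADIENT,1,40,param1=80,param2=15,minRadius=15,maxRadius=85); print(ci)
k=g<110; v,u=np.where(k[8:30,10:32]); print('dark',u.mean()+310,v.mean()+168,len(u))
for p in((320,178),(320,179),(319,190),(320,166)): print(p,loc(W[p[1],p[0]]).round(1))
E
```

```text
[[[82.5 75.5 29.3]]]
dark 320.4329268292683 178.4878048780488 164
(320, 178) [ 46.4   0.5 -52.1]
(320, 179) [ 46.4   0.5 -50.4]
(319, 190) [ 40.6   0.  -52. ]
(320, 166) [ 52.1   0.5 -52.1]
```

Emit:
jog_arm(motion=[[0,0,-6,0,0,0,10],[0,0,-10,0,0,0,10],[0,0,-10,0,0,0,10],[0,0,-10,0,0,0,10],[0,0,-10,0,0,0,10],[0,0,-10,0,0,0,10],[0,0,-10,0,0,0,10],[0,0,-9,0,0,0,10],[0,0,-6.2,0,0,0,10],[0,0,0,0,0,0,10]])

```text
t: 18.02
eef_pos: [458.9, -405.5, 244.8]
tcp_rot: [-3.14, -0.002, 1.57]
ft_force: [-0.4, 0.6, -2.2]
opening: 0.195
grip_force: 30.0
```

Emit:
jog_arm(motion=[[0,0,0,25,4,0,10],[0,0,0,45,7,0,10],[0,0,0,50,7,0,10],[0,0,0,50,7,0,10],[0,0,0,50,7,0,10],[0,0,0,35,5,0,10],[0,0,0,17,1.7,0,10],[0,0,0,0,0,0,10],[0,0,0,0,0,0,10]])

```text
t: 19.15
eef_pos: [497.9, -134.3, 246.2]
tcp_rot: [3.141, 0.0, 1.57]
ft_force: [-0.4, -0.2, -2.2]
opening: 0.187
grip_force: 30.0
```

```bash
python3 - <<'E'
from h import *
s=env.state(); e=s['eef_pos'];yaw=s['tcp_rot'][2]; print(s['t'],e,s['tcp_rot'],s['opening']*95.1)
d=np.array([np.cos(yaw),np.sin(yaw)]);ty=np.array([np.sin(yaw),-np.cos(yaw)])
b=e[:2]+128.6*d+.3*ty; print('bore',b,e[2]-75,'axle 498.2 -5.1')
ims=[]
for n in('scene','wrist'):
    c=cam(n);W=cloud(c)
    im=c['color'].copy(); t=np.linspace(0,2*np.pi,90)
    S=3
    q=proj(c,[[498.2,-5.1,150]])[0].astype(int); x0=np.clip(q[0]-64,0,512);y0=np.clip(q[1]-64,0,272)
    cr=cv2.resize(im[y0:y0+128,x0:x0+128],None,fx=3,fy=3,interpolation=cv2.INTER_CUBIC)
    for X,r,z,col in((b,17,e[2]-73.5,(255,0,0)),((498.2,-5.1),15,119,(0,255,0))):
        p=(proj(c,np.c_[X[0]+r*np.cos(t),X[1]+r*np.sin(t),z+0*t])-[x0,y0]+.5)*3-.5
        cv2.polylines(cr,[np.round(p*16).astype(np.int32)],True,col,1,cv2.LINE_AA,4)
    ims.append(cr)
    zr=e[2]-73.5
    m=(np.hypot(W[...,0]-b[0],W[...,1]-b[1])<30)&(abs(W[...,2]-zr)<4);P=W[m]
    print(n,len(P)); 
    if len(P)>5: print(P.min(0).round(1),P.max(0).round(1),P.mean(0).round(1))
save('six',np.hstack(ims))
E
```

```text
19.15 [ 497.87933322 -134.30602496  246.2018281 ] [3.14149016e+00 9.86231328e-05 1.56959280e+00] 17.79261252900835
bore [498.33410606  -5.70647915] 171.20182809502705 axle 498.2 -5.1
scene 101
[474.6 -21.9 169.1] [519.7  17.3 175.3] [ 4.964e+02 -4.000e-01  1.720e+02]
wrist 412
[475.  -22.3 169.5] [518.8  -7.5 174.6] [496.8 -13.4 172.5]
```

View pics/six.png

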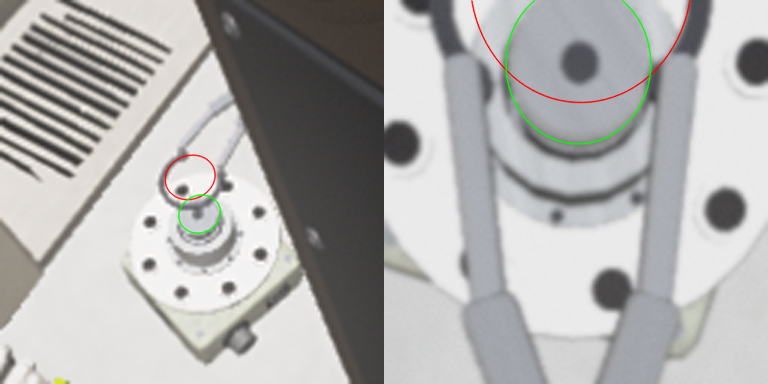

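Scene: ring seen around (190,180) of the crop above the axle end (200,214); wrist: axle end centred at (579,63), jaw tips at (463,70)/(682,70), i.e. the ring sits about 1 mm to the −x side. I refine by a template fit.

```bash
python3 - <<'E'
from h import *
from scipy.ndimage import map_coordinates as mc
t=np.linspace(0,2*np.pi,120)
c=load('scene'); g=cv2.cvtColor(c['color'],cv2.COLOR_RGB2GRAY).astype(float)
def samp(x,y,z,r,m):
    p=proj(c,np.c_[x+r*np.cos(t[m]),y+r*np.sin(t[m]),z+0*t[m]]); return mc(g,[p[:,1],p[:,0]],order=1)
m=np.sin(t)>-0.6
for z in(171.5,172.5):
    best=[]
    for x in np.arange(493,503,.25):
        for y in np.arange(-12,4,.25):
            for R in(18.5,19,19.5,20): best.append((samp(x,y,z,R,m).mean()-.5*samp(x,y,z,R+4,m).mean()-.5*samp(x,y,z,R-4,m).mean(),x,y,R))
    best.sort(); print(z,best[:4])
    b=best[0]; 
full=t<9
ax=[(samp(x,y,121,12.5,full).mean()-samp(x,y,121,17,full).mean(),x,y) for x in np.arange(494,503,.25) for y in np.arange(-11,2,.25)]
ax.sort(reverse=True); print(ax[:4])
E
```

```text
171.5 [(np.float64(-85.12552523550923), np.float64(496.25), np.float64(-4.0), 20), (np.float64(-84.9240002882454), np.float64(496.25), np.float64(-4.25), 20), (np.float64(-84.65796850840427), np.float64(496.5), np.float64(-4.25), 20), (np.float64(-84.61821252066721), np.float64(496.5), np.float64(-4.0), 20)]
172.5 [(np.float64(-85.13536099718313), np.float64(495.75), np.float64(-3.75), 20), (np.float64(-85.1044583554444), np.float64(496.0), np.float64(-3.75), 20), (np.float64(-84.83562289852732), np.float64(495.75), np.float64(-3.5), 20), (np.float64(-84.76550451693399), np.float64(496.0), np.float64(-4.0), 20)]
[(np.float64(7.515967722283051), np.float64(498.75), np.float64(-2.75)), (np.float64(7.490943193208437), np.float64(498.75), np.float64(-3.0)), (np.float64(7.487568750854081), np.float64(498.5), np.float64(-2.75)), (np.float64(7.407833058231773), np.float64(498.5), np.float64(-3.0))]
```

Emit:
jog_arm(motion=[[0,0,0,0.9,1.6,10,10],[0,0,0,0,0,15,10],[0,0,0,0,0,13,10],[0,0,0,0,0,5,10],[0,0,0,0,0,0,10],[0,0,0,0,0,0,10]])

```text
t: 20.0
eef_pos: [499.7, -132.8, 203.5]
tcp_rot: [3.141, 0.0, 1.571]
ft_force: [-0.9, 0.2, -2.0]
opening: 0.193
grip_force: 30.0
```

```bash
python3 - <<'E'
from h import *
from scipy.ndimage import map_coordinates as mc
s=env.state(); e=s['eef_pos'];yaw=s['tcp_rot'][2]; print(s['t'],e,s['tcp_rot'],s['opening']*95.1,s['ft_force'])
d=np.array([np.cos(yaw),np.sin(yaw)]);ty=np.array([np.sin(yaw),-np.cos(yaw)])
b=e[:2]+128.6*d-.7*ty; print('bore',b,e[2]-75)
t=np.linspace(0,2*np.pi,120); m=np.sin(t)>-0.6; ims=[]
w=cam('wrist');c=cam('scene'); g=cv2.cvtColor(c['color'],cv2.COLOR_RGB2GRAY).astype(float)
def samp(x,y,z,r,m):
    p=proj(c,np.c_[x+r*np.cos(t[m]),y+r*np.sin(t[m]),z+0*t[m]]); return mc(g,[p[:,1],p[:,0]],order=1)
z=e[2]-73.5
best=sorted((samp(x,y,z,R,m).mean()-.5*samp(x,y,z,R+4,m).mean()-.5*samp(x,y,z,R-4,m).mean(),x,y,R) for x in np.arange(493,504,.25) for y in np.arange(-12,4,.25) for R in(19,20)); print(best[:3])
W=cloud(w); X,Y,Z=W[...,0],W[...,1],W[...,2]
for nm,z0,z1,r in(('ring',z-3,z+3,28),('ax',118.5,z-3.2,18)):
    k=(np.hypot(X-498,Y+5)<r)&(Z>z0)&(Z<z1);P=W[k];print(nm,len(P),P.min(0).round(1),P.max(0).round(1),P[:,2].mean()) if k.sum()>5 else print(nm,0)
for n,cc in(('scene',c),('wrist',w)):
    q=proj(cc,[[498.2,-5.1,121]])[0].astype(int); h=40 if n=='scene' else 64; x0=np.clip(q[0]-h,0,640-2*h);y0=np.clip(q[1]-h,0,400-2*h)
    ims.append(cv2.resize(cc['color'][y0:y0+2*h,x0:x0+2*h],(400,400),interpolation=cv2.INTER_CUBIC))
save('over',np.hstack(ims))
E
```

```text
20.0 [ 499.68290921 -132.82543787  203.52372522] [3.14109258e+00 1.02672168e-04 1.57052445e+00] 18.310649204247326 [-0.85905334  0.17654176 -1.98705643]
bore [499.01787198  -4.22525231] 128.52372521754515
[(np.float64(-76.7652865017934), np.float64(497.5), np.float64(-2.0), 20), (np.float64(-76.72793389987194), np.float64(497.5), np.float64(-2.25), 20), (np.float64(-76.47093596215284), np.float64(497.25), np.float64(-2.0), 20)]
ring 411 [476.7 -20.7 127.7] [520.4  -6.2 131.9] 129.84184405903306
ax 1741 [484.1 -20.3 118.5] [513.4  -3.5 122.9] 120.43378469925851
```

View pics/over.png

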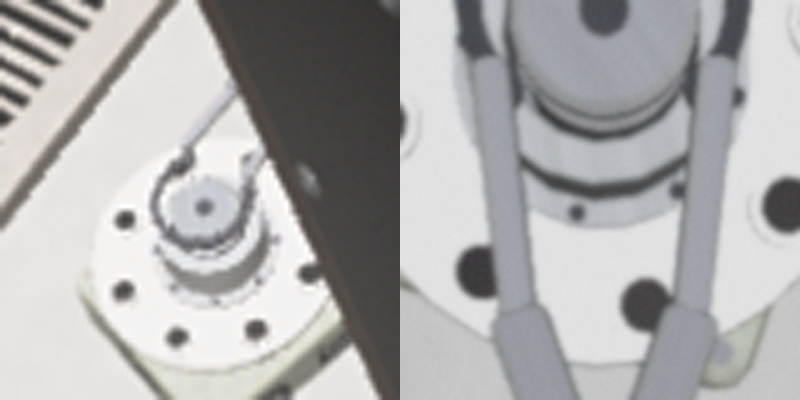

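Ring is open around the axle end: scene ring about (200,205) with axle mark at (204,207); wrist jaw tips (487,70)/(720,70) are symmetric about the axle centre (604,10). Small correction and down.

Emit:
jog_arm(motion=[[0,0,0,-0.8,0.3,2,10],[0,0,0,0,0,3,10],[0,0,0,0,0,3,10],[0,0,0,0,0,0,10]])

```text
t: 20.6
eef_pos: [499.7, -133.6, 195.0]
tcp_rot: [-3.141, -0.0, 1.57]
ft_force: [-0.7, -0.1, -3.1]
opening: 0.191
grip_force: 30.0
```

Emit:
jog_arm(motion=[[0,0,0,0,0,3,10],[0,0,0,0,0,3,10],[0,0,0,0,0,2,10],[0,0,0,0,0,0,10],[0,0,0,0,0,0,10]])

```text
t: 21.22
eef_pos: [499.9, -133.6, 187.3]
tcp_rot: [3.141, -0.0, 1.57]
ft_force: [-0.3, -0.1, -3.1]
opening: 0.193
grip_force: 30.0
```

```bash
python3 - <<'E'
from h import *
from scipy.ndimage import map_coordinates as mc
s=env.state(); e=s['eef_pos']; print(s['t'],e,s['tcp_rot'],s['opening']*95.1,s['ft_force'],s['moment'])
t=np.linspace(0,2*np.pi,120); m=np.sin(t)>-0.6
w=cam('wrist');c=cam('scene'); g=cv2.cvtColor(c['color'],cv2.COLOR_RGB2GRAY).astype(float)
def samp(x,y,z,r,m):
    p=proj(c,np.c_[x+r*np.cos(t[m]),y+r*np.sin(t[m]),z+0*t[m]]); return mc(g,[p[:,1],p[:,0]],order=1)
z=e[2]-73.5
best=sorted((samp(x,y,z,20,m).mean()-.5*samp(x,y,z,24,m).mean()-.5*samp(x,y,z,16,m).mean(),x,y) for x in np.arange(493,504,.25) for y in np.arange(-12,4,.25)); print(best[:3])
W=cloud(w); X,Y,Z=W[...,0],W[...,1],W[...,2]; R=np.hypot(X-498.4,Y+5); gr=w['color'].max(-1)
k=(abs(X-498.4)>17.5)&(R<28)&(Z>z-4)&(Z<z+4)&(gr<90);P=W[k];print('ring',len(P),P.min(0).round(1),P.max(0).round(1),np.median(P[:,2]))
for nm,z0,r0,r1 in(('ax',121,0,17),('hub',108,19,24),('plate',82,28,56)):
    k=(R<r1)&(R>r0)&(abs(Z-z0)<2.5);P=W[k];print(nm,k.sum(),P.min(0).round(1),P.max(0).round(1),np.median(P[:,2])) if k.sum()>5 else 0
k=(abs(X-e[0])<12)&(Y<-100)&(abs(Z-e[2]+54.7)<4);P=W[k];print('handles',len(P),np.polyfit(P[:,1],P[:,2],1))
E
```

```text
21.225 [ 499.85803331 -133.60239331  187.30411015] [ 3.14148823e+00 -6.49373929e-05  1.57045236e+00] 18.358680447749236 [-0.33672647 -0.06736769 -3.11623989] [-0.10286289  0.06566443  0.0445188 ]
[(np.float64(-63.60776353309919), np.float64(497.5), np.float64(-3.0)), (np.float64(-63.56659726028887), np.float64(497.75), np.float64(-3.0)), (np.float64(-63.471227218208554), np.float64(497.75), np.float64(-3.25))]
ring 209 [477.3 -14.8 111.5] [519.7  -7.2 115.7] 113.75197799762128
ax 1279 [484.4 -20.4 118.5] [512.7  -8.8 122.7] 120.39073151669871
hub 741 [474.6 -28.8 105.5] [521.6  -5.7 109.8] 107.4342206879162
plate 10963 [442.6 -60.8  79.5] [553.4   2.2  84.5] 81.71307962674734
handles 3332 [-6.79941180e-03  1.31306948e+02]
```

Emit:
jog_arm(motion=[[0,0,0,0,0.3,0.8,10],[0,0,0,0,0,0,10],[0,0,0,0,0,0,10],[0,0,0,0,0,0,10]])

```text
t: 21.82
eef_pos: [500.1, -133.6, 186.5]
tcp_rot: [3.142, -0.0, 1.57]
ft_force: [-1.0, -0.1, -1.8]
opening: 0.19
grip_force: 30.0
```

```bash
python3 -c "
from h import *
s=env.state(); print(s['t'],s['eef_pos'],s['ft_force'],s['grip_force'],s['opening'])
print(env.job_done())"
```

```text
21.825 [ 500.11255163 -133.60073491  186.47114672] [-0.97382364 -0.10118029 -1.76860696] 29.977519512176514 0.19044388088048816
the job is handed in; nothing more can be done
None
```

I handed the job in at 21.8 s with no verdict shown: by my measurements the carousel is seated and released, and the fully spread ring is held level around the axle, within about 1 mm of its axis and in line with the groove, with almost no contact force; I went nowhere near the bystanders.

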